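# Pack the pliers under the cantilever tray of the tool box

### The arm

A 6-joint arm with a two-finger parallel gripper is mounted at the origin on a cart in front of the work surface, level with it; the furniture and walls round the work are solid. World frame = base frame: x ahead of the robot, y to its left, z up, the work surface at z = 0. Lengths are in mm, angles in rad, forces in N, time in s.
With the tool pointing down it reaches from about 350 to 975 mm from the base axis. Payload 7.1 kg.
Tool frame: the origin (TCP) lies midway between the tips of the shut fingers; the grasp point (between the pads) lies 19 mm behind it (ctrl.grasp_offset is the distance from the TCP to the grasp point, in mm); z points along the fingers, y is the line along which they close (so a half turn about z gives the same grasp; the last joint's range is limited). The gripper opens to 88 mm and grips with 3 to 60 N. Pads are 20 mm wide; open, the fingers measure 115 mm over their backs; the gripper's body (75 mm by 178 mm) begins 61 mm behind the grasp point.
Start: joints at [1.182, 0.423, 1.63, -0, 1.089, -0.019], TCP at [225.861, 582.745, 222.675] pointing down, gripper open.
Joint ranges: [-3, 3], [-0.9, 2.11], [0.09, 2.58], [-1.31, 4.45], [0.11, 2.69], [-2.54, 2.54]. Speed limits (rad/s): [2.39, 2.39, 3.01, 3.14, 3.14, 3.14].

### API

Orientations are given as a rotation vector (axis times angle).
In Python, from workcell import ctrl gives the robot as it stands. The module is installed in compiled form; this text tells all that it offers.
- The arm moves only by the tool servo_tool, never from a script. Its argument "rows" is a list of rows, each a list of 7 numbers: the turn, a rotation vector about the tool's x, y, z as a fraction of full scale, then the shift along the tool's x, y, z as a fraction of full scale, then the finger opening in mm, from 0 to 87.8. A call has 1 to 10 rows; each row is the pose to reach, as a shift and turn from the pose commanded when the call began, along the tool's axes at that moment; what a row does not reach only later rows make up. Full scale, the value 1, is 20 cm for a shift and 1.5 rad for a turn. A row lasts 1/8 s, in which the tool goes at most 62.5 mm and 10.7 degrees, less where a joint would pass 70% of its speed; a pose out of reach is approached as far as the arm can. A call with a number of a shift or a turn outside -1 to 1 is refused whole. A call with a gripper value outside its range is refused whole. The fingers move at their own pace and stop on an object; the grip force is fixed at half the most. Time passes only in rows, so rows that repeat a pose let the fingers close. It gives the time, the measured TCP pose, the force, the opening and the grip force at its end, in the units of the state.
- ctrl.get_obs(): the state, without advancing time (a new reading comes with each control period).
- ctrl.get_image(name): name is "scene" or "top" or "wrist"; returns (picture, depth): 480x640x3 uint8, red, green, blue; 480x640 float32, mm along the optical axis (not along the pixel's ray), 0 where there is no reading.
- ctrl.camera_info(name): a dict with "intrinsics" (3x3 intrinsics, pixels), "R" (3x3) and "t" (3): a world point X has camera coordinates R X + t. Camera axes: x right, y down, z forward; pixel columns grow to the right and rows downward; lengths in mm; the calibration is good to about 2 mm. A picture is of the moment at which its call begins: read the wrist's pose just before it. camera_info takes no time and is no camera call; for the wrist camera it gives the pose at the moment of the call.
- ctrl.close_job(): hands the job in; it is judged then, once.
The state is a dict: "t": time; "qpos": joint angles; "qvel": joint speeds; "joint_torque": joint torques, N m; "ee_pos": TCP position; "orientation": TCP orientation; "ft_force": force on the tool from outside, world axes, zero at the start; "moment": the same for the moment, N m; "width": finger opening in mm; "grasp_force": force on a finger pad.
Only numpy, scipy, OpenCV 4.12 (cv2) and the standard library are available. Lean on these libraries where they do the work, as an engineer would, in place of code of your own. Each camera call takes 0.05 s, during which the arm holds its last target. There are 200 camera calls.

### The job

Pack the needle-nose pliers in the tool box: swing the tray up and all the way back on its arms, lay the pliers flat in the long front bay underneath, then bring the tray forward again and lower it until it is fully down on the box. Ease the tray down at both ends instead of letting it drop, keep the two tins in it, and leave the other things on the bench where they are.

Things in the scene. Friction and masses are not known exactly. Their poses are not given: they have to be found in the camera images.
- toolbox: open grey steel tool box (base), fixed, 160 mm deep (x) by 232 wide (y) by 60 high, sheet 3 mm. Origin: centre of its underside, on the bench. x points away from the robot (turned up to 0.3 rad), y left, z up. A 35 mm high partition along y (x = +24 to +27 mm) parts the long empty front bay from the narrow rear bay (two tyre levers). Link arms on the ends stand 6 mm outside the walls
- front_bay (a point): centre of the floor of the front bay, 26.5 mm in front of the box's origin and 3 mm above the bench; axes as the box. The bay is 101 mm (x) by 226 mm (y), and 57 mm deep to the rim at the front and ends, 34 mm to the top of the partition behind
- tray: grey top tray, 160 mm (x) by 232 (y), 38 deep, open above; covers the whole box when down (underside 62 mm above the bench). Stays level, keeps the box's heading. Origin: 17.8 mm in front of its middle, 16 mm above its underside. Fully back it is 154 mm farther back and 15 mm higher: the front bay is then open from above. It takes up to 11 N to lift
- tray_grip (a point): middle of the tray's carrying grip: black round bar along y, 14 mm thick, 100 long, over the middle of the tray on two flat posts (at y = +-46 mm); 63 mm above the tray's underside (125 above the bench when down), clear on both sides. A 2.5 mm sheet divider under it ends 30 mm below the bar's centre. Axes as the box: pinch the bar from above, fingers closing along x
- rear_links (a joint): angle q (rad) of the tray's parallel link arms, 100 mm between pivots: 0 = tray fully down, 0.976 = arms upright, 1.76 = fully back on its stop. From down to q each tray point moves 0.1*(cos 0.595 - cos(0.595+q)) m along the box's +x and 0.1*(sin(0.595+q) - sin 0.595) m up. Light friction: gravity holds the tray at either end; in between it falls to the nearer side if let go
- needle_pliers: needle-nose pliers flat on the bench left or right of the box, 190 mm long (y, nose to +y), 52 mm wide over the dark handles, 14 mm thick, about 0.2 kg. Origin: centre of the underside, just behind the pivot. The balance point is 28 mm behind the origin (y = -28 mm). Good grip: across x at y = -35 to -50 mm, where the handles' sides are nearly parallel, 49 to 52 mm wide
- patch_tin: flat rectangular tin, 45 x 79 x 20 mm, lying loose in the left end bay of the tray; origin: centre of its underside
- lid_tin: small round tin, 57 mm across, 24 mm high, standing loose in the right end bay of the tray; origin: centre of its underside
- black_case: bystander: long black soft case, 61 x 238 x 33 mm, lying on the bench on one side of the box while the pliers lie on the other; origin: centre of its underside
- jar_spacers: bystander: small clear jar with white lid, 48 mm across, 82 mm high, in front of the box to the left; origin: centre of its underside
Mind the look-alikes: they are no part of the job. Leave any purple or red look-alike of the lid_tin alone.

How it is judged (in metres and radians):
On the way, in this order (a step that is already met when the one before it is completed fails the run):
1. the tray has been swung back (arm angle over 1.55 rad) with the pliers not yet in the box (value of joint rear_links above 1.55 rad), for 0.2 s.
2. the pliers lie flat on the floor of the front bay, released, with the tray still back (value of joint rear_links above 1.4 rad and x of needle_pliers in the frame of toolbox between -0.07 and 0.015 m and y of needle_pliers in the frame of toolbox between -0.05 and 0.05 m and z of needle_pliers in the frame of toolbox below 0.01 m and angle between needle_pliers's own z axis and vertical below 0.12 rad and contact force between the fingers and needle_pliers below 0.1 N), for 0.2 s.
At the end, for the whole second after the job is handed in: The tray is fully down on the box (arm angle under 0.05 rad, about 4 mm), the pliers lie flat on the floor of the front bay under it (their origin within the bay, less than 10 mm above the bench, tilted less than 0.12 rad) and at rest, and both tins are still in the tray (value of joint rear_links below 0.05 rad and x of needle_pliers in the frame of toolbox between -0.07 and 0.015 m and y of needle_pliers in the frame of toolbox between -0.05 and 0.05 m and z of needle_pliers in the frame of toolbox below 0.01 m and angle between needle_pliers's own z axis and vertical below 0.12 rad and horizontal distance between each of patch_tin, lid_tin and tray_grip below 0.125 m and z of patch_tin in the frame of tray between -0.025 and 0.02 m and z of lid_tin in the frame of tray between -0.025 and 0.02 m and linear speed of needle_pliers below 0.02 m/s); the robot touches nothing.
It fails at once if the tray is let fall (its arms turn faster than 5 rad/s forward or 3.8 rad/s backward, about 0.5 and 0.38 m/s at the tray) (velocity of joint rear_links below -5 rad/s or velocity of joint rear_links above 3.8 rad/s).
It fails at once if a bystander (black case, jar) is moved more than 40 mm (distance of any of black_case, jar_spacers from where it was at the start of the episode above 0.04 m).
It also fails if it takes over 64 s, if anything falls off the work surface, if the arm or the gripper's body presses on something with over 40 N, if the wrist force passes 120 N, or if a joint passes its speed limit or range.

## Working session

There is one attempt and no reset: what is moved stays moved. The work goes in short steps, Python scripts to look and compute and a tool call to move; the robot and the scene stay as the last step left them, time stands still between calls to the robot, and variables do not carry over. Pictures are saved under pics/ and viewed, at most 10 in all, crops included, and the job is handed in when it is done.

Besides the shell and the picture viewer there is one more tool, called after "Request:" by a JSON object that holds its "name" and its "arguments", one argument or row to a line. servo_tool: Moves the arm, as the interface text tells. Its arguments: {"type":"object","properties":{"rows":{"type":"array","items":{"type":"array","items":{"type":"number"}}}},"required":["rows"]}

```bash
mkdir -p pics
cat > h.py <<'E'
import numpy as np, cv2
from scipy.spatial.transform import Rotation as R
from workcell import ctrl
def info(n):
    c=ctrl.camera_info(n); return np.array(c["intrinsics"]),np.array(c["R"]),np.array(c["t"]).reshape(3)
def grab(n):
    ci=info(n); im,d=ctrl.get_image(n); return im,d,ci
def save(im,name): cv2.imwrite("pics/"+name,cv2.cvtColor(im,cv2.COLOR_RGB2BGR))
def ray(ci,px,z):
    K,Rm,t=ci; px=np.atleast_2d(px).astype(float)
    d=(Rm.T@np.linalg.inv(K)@np.c_[px,np.ones(len(px))].T).T; c=-Rm.T@t
    return c+d*((z-c[2])/d[:,2])[:,None]
def cloud(ci,d):
    K,Rm,t=ci; v,u=np.indices(d.shape); p=np.stack([(u-K[0,2])*d/K[0,0],(v-K[1,2])*d/K[1,1],d],-1)
    P=(p-t)@Rm; P[d<=0]=np.nan; return P
E
python3 - <<'E'
from h import *
o=ctrl.get_obs(); print(o["t"],o["ee_pos"],o["orientation"],o["width"],o["ft_force"])
ims=[]
for n in ("scene","top"):
    im,d,ci=grab(n); np.savez(f"{n}.npz",im=im,d=d,K=ci[0],R=ci[1],t=ci[2]); save(im,n+"0.png"); print(n,-ci[1].T@ci[2],ci[0][0,0],(d>0).mean())
print(ctrl.grasp_offset)
E
```

```text
0.0 [225.63882527 582.2440157  221.9026172 ] [-5.77487814e-01 -3.08772694e+00  2.40473927e-03] 87.92888531389364 [-0.22061305 -0.29041524 -0.02081203]
scene [  34.49883929 -780.81962492 1072.31988673] 474.66749508000265 0.9959537760416667
top [ 231.34438125  -11.40148293 1198.49273881] 513.9604864319114 0.995966796875
18.700000000000003
```

View pics/top0.png

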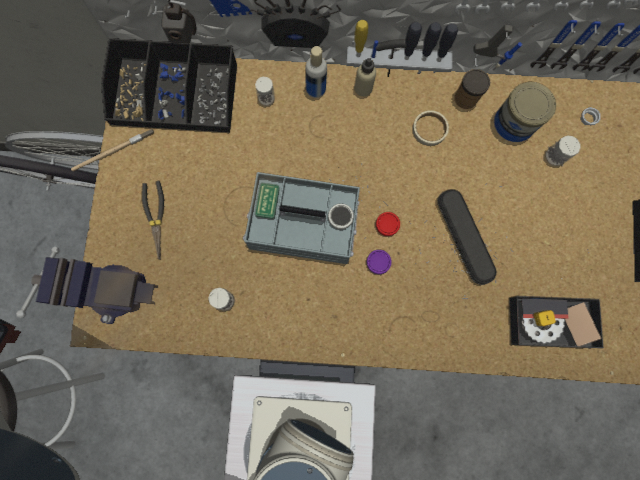

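View pics/scene0.png

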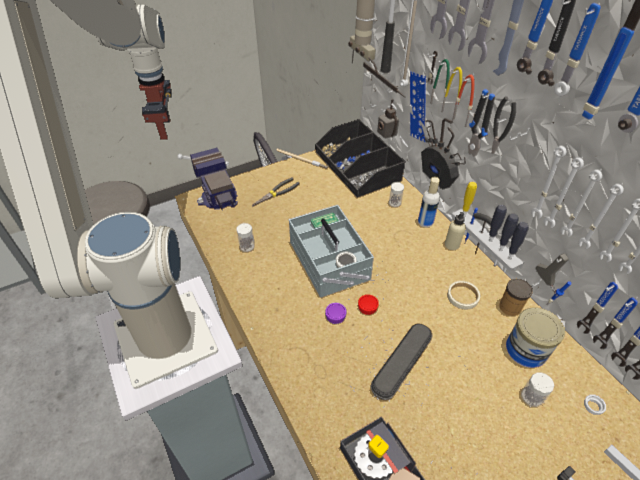

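The top view shows the tool box with its tray at about (303,218) and the black grip at (302,211). The patch tin (green) is at (267,200) and the lid tin at (341,216). The pliers are at (153,220) with the nose down-image, the case at (467,237) and the jar at (220,299). The red (388,224) and purple (379,262) discs on the bench are look-alikes, so I leave them alone. The pliers at (153,220) are the only ones lying on the bench; the rest hang on the wall.

```bash
cat > m.py <<'E'
from h import *
L=lambda n:(lambda f:(f["im"],f["d"],(f["K"],f["R"],f["t"])))(np.load(n+".npz"))
T=L("top");S=L("scene")
def proj(ci,X): p=ci[0]@(ci[1]@np.array(X)+ci[2]); return p[:2]/p[2]
print("tcp px",proj(T[2],[225.6,582,222]),proj(S[2],[225.6,582,222]))
def mask(im,box,f):
    x0,y0,x1,y1=box; m=np.zeros(im.shape[:2],np.uint8); hsv=cv2.cvtColor(im,cv2.COLOR_RGB2HSV)[y0:y1,x0:x1].astype(int)
    m[y0:y1,x0:x1]=f(hsv[...,0],hsv[...,1],hsv[...,2]); n,l,s,c=cv2.connectedComponentsWithStats(m)
    return l==1+np.argmax(s[1:,4])
dark=lambda h,s,v:v<45
res={}
for nm,V,box in (("top",T,(275,200,330,225)),("scene",S,(318,215,342,248))):
    m=mask(V[0],box,dark); P=cloud(V[2],V[1])[m]; v,u=np.where(m); r=cv2.minAreaRect(np.c_[u,v].astype(np.float32))
    b=cv2.boxPoints(r); print(nm,"grip",r,"depth",np.nanmedian(P,0),P[:,2].min(),P[:,2].max()); res[nm]=np.array(r[0])
A,B=[V[2][0]@np.c_[V[2][1],V[2][2]] for V in(T,S)]
X=cv2.triangulatePoints(A,B,res["top"],res["scene"]).ravel(); print("grip tri",X[:3]/X[3])
m=mask(T[0],(275,200,330,225),dark); P=cloud(T[2],T[1])[m]
P=P[P[:,2]>120]; c=P[:,:2].mean(0); w=np.linalg.svd(P[:,:2]-c,full_matrices=False)[2][0]; pr=(P[:,:2]-c)@w; print("bar",c,w,pr.min(),pr.max(),np.median(P[:,2]))
# tray rim by depth
C=cloud(T[2],T[1]); x,y,z=C[...,0],C[...,1],C[...,2]
m=(z>85)&(z<112)&(np.abs(x-c[0])<150)&(np.abs(y-c[1])<170)
r=cv2.minAreaRect(C[m][:,:2].astype(np.float32)); print("rim",r,np.median(z[m]))
# pliers
for nm,V,box in (("top",T,(130,170,172,268)),("scene",S,(245,172,304,212))):
    m=mask(V[0],box,lambda h,s,v:(v<75)|(s<60)|((s>190)&(v>150)));v,u=np.where(m)
    P=ray(V[2],np.c_[u,v],7.); q=cloud(V[2],V[1])[m]
    r=cv2.minAreaRect(P[:,:2].astype(np.float32)); print(nm,"pliers",r,cv2.boxPoints(r).round(0).tolist(),np.nanpercentile(q[:,2],[5,50,95]))
    o=V[0].copy(); o[m]=(255,0,0); x0,y0,x1,y1=box; k=500//(y1-y0); save(cv2.resize(np.hstack([V[0][y0:y1,x0:x1],o[y0:y1,x0:x1]]),None,fx=5,fy=5,interpolation=0),nm+"pl.png")
for nm,px in (("jar",(220,299)),("case",(467,237)),("patch",(267,200)),("lid",(341,216))): print(nm,C[px[1],px[0]])
E
python3 m.py
```

```text
tcp px [ -6.0491523  324.32171499] [165.0703499  130.48071257]
top grip ((302.0635681152344, 211.086669921875), (44.856876373291016, 5.626115798950195), 8.746162414550781) depth [504.81454942  26.59891361 131.18736556] 102.83180900298487 136.10524164486245
scene grip ((328.77801513671875, 230.32130432128906), (26.376953125, 3.2445454597473145), 57.2647705078125) depth [505.81647864  26.22318609 131.47948616] 126.57058771167472 137.2219030566581
grip tri [505.51717772  26.39092026 129.46255299]
bar [504.69744959  27.0198916 ] [-0.08538668 -0.99634789] -47.54565568189179 48.565143512458185 131.2301391027581
rim ((507.12237548828125, 27.360549926757812), (243.5644073486328, 162.06130981445312), 85.0673828125) 93.11259185270329
top pliers ((540.6409301757812, 372.82861328125), (98.25137329101562, 15.16683578491211), 10.650187492370605) [[491.0, 371.0], [494.0, 356.0], [590.0, 374.0], [588.0, 389.0]] [ 4.7485363  12.50976866 16.66901359]
scene pliers ((545.3165283203125, 374.8338317871094), (94.17805480957031, 16.461910247802734), 11.268599510192871) [[498.0, 374.0], [501.0, 358.0], [593.0, 376.0], [590.0, 392.0]] [ 7.40273272 12.15481007 15.51210708]
jar [309.84430396 191.19097535  83.09218258]
case [ 492.61202075 -354.97013577   35.01173697]
patch [538.04272685 109.00561351  80.20539621]
lid [510.66641354 -59.32839781  85.36175723]
```

View pics/toppl.png

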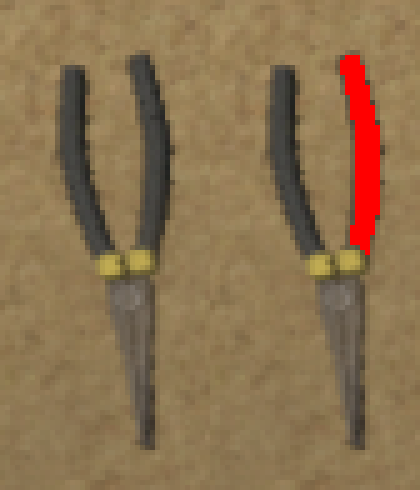

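The crop confirms the pliers: grey nose towards the robot, yellow collars and dark handles spread away from it. The nose tip is at about px (160,259), and the handle ends are at (145,184) and (158,182). The grip bar measures (505, 26.5, 125) with heading -0.086, which agrees with the text's height and the rim's size.

```bash
cat >> h.py <<'E'
def rel(pos,az,cur=None):
    """servo row (turn, shift fractions) from the measured pose to TCP pos with tool down, tool y at azimuth az"""
    o=ctrl.get_obs(); p,Rc=(o["ee_pos"],R.from_rotvec(o["orientation"])) if cur is None else cur
    c,s=np.cos(az),np.sin(az); G=R.from_matrix(np.array([[s*-1,c,0],[c,s,0],[0,0,-1]]).T)
    return np.r_[(Rc.inv()*G).as_rotvec()/1.5, Rc.inv().apply(np.array(pos)-p)/200].round(4), (np.array(pos,float),G)
def swing(q,q0): return np.array([.1*(np.cos(.595+q0)-np.cos(.595+q)),.1*(np.sin(.595+q)-np.sin(.595+q0))])*1000
E
python3 - <<'E'
from m import *
from h import *
print("----")
tip=ray(T[2],[(160,258.5)],5)[0];h1,h2=ray(T[2],[(145,184),(157.6,182)],7)
tip2=0
mid=(h1+h2)/2; u=(tip-mid)[:2]; print(tip,h1,h2,np.linalg.norm(u),np.linalg.norm(h1-h2)); u/=np.linalg.norm(u)
print("axis",u,"across az",np.arctan2(u[0],-u[1]),"centre",(tip+mid)/2,"grip",(tip[:2]+mid[:2])/2-42*u)
r,c=rel([504.5,26.5,190],-.086); print(r)
for a in(2,3): pass
E
```

```text
tcp px [ -6.0491523  324.32171499] [165.0703499  130.48071257]
top grip ((302.0635681152344, 211.086669921875), (44.856876373291016, 5.626115798950195), 8.746162414550781) depth [504.81454942  26.59891361 131.18736556] 102.83180900298487 136.10524164486245
scene grip ((328.77801513671875, 230.32130432128906), (26.376953125, 3.2445454597473145), 57.2647705078125) depth [505.81647864  26.22318609 131.47948616] 126.57058771167472 137.2219030566581
grip tri [505.51717772  26.39092026 129.46255299]
bar [504.69744959  27.0198916 ] [-0.08538668 -0.99634789] -47.54565568189179 48.565143512458185 131.2301391027581
rim ((507.12237548828125, 27.360549926757812), (243.5644073486328, 162.06130981445312), 85.0673828125) 93.11259185270329
top pliers ((540.6409301757812, 372.82861328125), (98.25137329101562, 15.16683578491211), 10.650187492370605) [[491.0, 371.0], [494.0, 356.0], [590.0, 374.0], [588.0, 389.0]] [ 4.7485363  12.50976866 16.66901359]
scene pliers ((545.3165283203125, 374.8338317871094), (94.17805480957031, 16.461910247802734), 11.268599510192871) [[498.0, 374.0], [501.0, 358.0], [593.0, 376.0], [590.0, 392.0]] [ 7.40273272 12.15481007 15.51210708]
jar [309.84430396 191.19097535  83.09218258]
case [ 492.61202075 -354.97013577   35.01173697]
patch [538.04272685 109.00561351  80.20539621]
lid [510.66641354 -59.32839781  85.36175723]
----
[400.20289537 355.60122104   5.        ] [578.58603365 414.52592127   7.        ] [585.62341898 384.80814077   7.        ] 187.1632221092448 30.539667168447913
axis [-0.97188876 -0.23544054] across az -1.3331245018255733 centre [491.15381084 377.63412603   6.        ] grip [531.97313856 387.52262869]
[-8.0000e-04  6.0000e-04  8.5800e-01 -2.3042e+00 -2.0871e+00  1.6270e-01]
```

Request:
{"name": "servo_tool", "arguments": {
  "rows": [
    [0,0,0,-1,-0.9,0,87],
    [0,0,0,-1,-0.9,0,87],
    [0,0,0,-1,-0.9,0,87],
    [0,0,0,-1,-0.9,0,87],
    [0,0,0,-1,-0.9,0,87]
  ]
}}

```text
t: 0.72
ee_pos: [347.9, 339.8, 222.5]
orientation: [-0.582, -3.087, 0.002]
ft_force: [0.0, 0.9, -0.9]
width: 86.9
grasp_force: 0.0
```

Request:
{"name": "servo_tool", "arguments": {
  "rows": [
    [0,0,0,-1,-0.9,0,87],
    [0,0,0,-1,-0.9,0,87],
    [0,0,0,-1,-0.9,0,87],
    [0,0,0,-1,-0.9,0,87],
    [0,0,0,-1,-0.9,0,87]
  ]
}}

```text
t: 1.35
ee_pos: [470.2, 100.3, 222.7]
orientation: [0.582, 3.087, 0.0]
ft_force: [0.7, 0.5, -0.5]
width: 87.1
grasp_force: 0.0
```

Request:
{"name": "servo_tool", "arguments": {
  "rows": [
    [0,0,0.858,-0.304,-0.287,0.1627,87],
    [0,0,0.858,-0.304,-0.287,0.1627,87],
    [0,0,0.858,-0.304,-0.287,0.1627,87],
    [0,0,0.858,-0.304,-0.287,0.1627,87],
    [0,0,0.858,-0.304,-0.287,0.1627,87],
    [0,0,0.858,-0.304,-0.287,0.1627,87],
    [0,0,0.858,-0.304,-0.287,0.1627,87],
    [0,0,0.858,-0.304,-0.287,0.1627,87]
  ]
}}

```text
t: 2.35
ee_pos: [504.9, 27.5, 190.0]
orientation: [-2.313, -2.126, -0.0]
ft_force: [-0.1, 0.6, -0.3]
width: 86.8
grasp_force: 0.0
```

Run:
```python
from h import *
o=ctrl.get_obs(); print(o["t"],o["ee_pos"],o["qpos"].round(3) if hasattr(o["qpos"],"round") else o["qpos"])
print(rel([504.5,26.5,107],-.086)[0])
im,d,ci=grab("wrist"); save(im,"w1.png")
C=cloud(ci,d); 
g=cv2.cvtColor(im,cv2.COLOR_RGB2HSV)[...,2]
x,y,z=C[...,0],C[...,1],C[...,2]
m=(g<60)&(z>115)&(z<140)&(abs(x-505)<40)&(abs(y-27)<70); P=C[m]; 
c=P[:,:2].mean(0); w=np.linalg.svd(P[:,:2]-c,full_matrices=False)[2][0]; pr=(P[:,:2]-c)@w; print("bar",m.sum(),c,w,pr.min(),pr.max(),np.median(P[:,2]),P[:,2].max())
v,u=np.where(m); r=ray(ci,np.c_[u,v],128.); print("ray",(r.max(0)+r.min(0))/2)
```

```text
2.35 [504.85205115  27.54888433 189.96796017] [0.031 0.294 1.917 0.    0.931 0.115]
[-1.000e-04 -1.000e-04  1.300e-03 -5.400e-03 -1.200e-03  4.148e-01]
bar 3121 [506.86347384  31.30051543] [-0.08662148 -0.9962413 ] -46.445145785134486 53.17302159124615 130.75540016164172 133.94543938740335
ray [506.68806293  27.798973   128.        ]
```

View pics/w1.png

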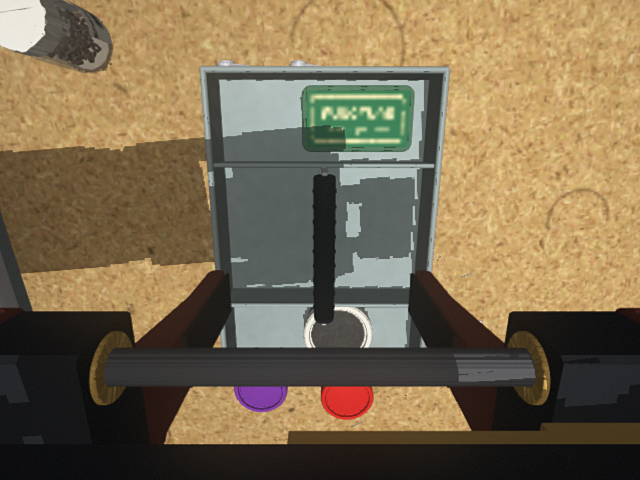

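The wrist view shows the bar at (325,250), between the open fingers and aligned. The wrist camera gives (506, 28), heading -0.087 and top 131, which agrees. Next I descend and close on it.

Request:
{"name": "servo_tool", "arguments": {
  "rows": [
    [0,0,0,0,0.004,0.2,87],
    [0,0,0,0,0.004,0.38,87],
    [0,0,0,0,0.004,0.415,87],
    [0,0,0,0,0.004,0.415,40],
    [0,0,0,0,0.004,0.415,0],
    [0,0,0,0,0.004,0.415,0],
    [0,0,0,0,0.004,0.415,0],
    [0,0,0,0,0.004,0.415,0]
  ]
}}

```text
t: 3.4
ee_pos: [505.6, 26.9, 107.5]
orientation: [2.315, 2.124, 0.001]
ft_force: [-0.1, -0.1, 0.2]
width: 40.5
grasp_force: 0.0
```

Run:
```python
from h import *
o=ctrl.get_obs(); print(o["t"],o["ee_pos"],o["width"],o["grasp_force"],o["ft_force"])
for q0,qs in ((0,np.linspace(.11,.88,8)),(.88,np.linspace(.99,1.76,8))):
    for q in qs: print(round(q,2),(swing(q,q0)/200).round(3))
```

```text
3.4 [505.59476907  26.93945475 107.47477325] 40.493754609080135 0.0 [-0.07670231 -0.13472514  0.16639837]
0.11 [0.033 0.044]
0.22 [0.071 0.084]
0.33 [0.113 0.119]
0.44 [0.159 0.15 ]
0.55 [0.208 0.175]
0.66 [0.259 0.195]
0.77 [0.312 0.209]
0.88 [0.366 0.217]
0.99 [0.055 0.002]
1.1 [ 0.11  -0.002]
1.21 [ 0.164 -0.011]
1.32 [ 0.217 -0.027]
1.43 [ 0.267 -0.048]
1.54 [ 0.315 -0.075]
1.65 [ 0.36  -0.107]
1.76 [ 0.401 -0.144]
```

Request:
{"name": "servo_tool", "arguments": {
  "rows": [
    [0,0,0,0,0,0,0],
    [0,0,0,0,0,0,0],
    [0,0,0,0,0,0,0],
    [0,0,0,0,0,0,0],
    [0,0,0,0,0,0,0],
    [0,0,0,0,0,0,0]
  ]
}}

```text
t: 4.15
ee_pos: [507.7, 26.8, 107.4]
orientation: [2.313, 2.122, 0.005]
ft_force: [7.1, -0.9, -4.9]
width: 13.5
grasp_force: 30.0
```

Request:
{"name": "servo_tool", "arguments": {
  "rows": [
    [0,0,0,0,0.015,-0.022,0],
    [0,0,0,0,0.033,-0.044,0],
    [0,0,0,0,0.071,-0.084,0],
    [0,0,0,0,0.113,-0.119,0],
    [0,0,0,0,0.159,-0.15,0],
    [0,0,0,0,0.208,-0.175,0],
    [0,0,0,0,0.259,-0.195,0],
    [0,0,0,0,0.312,-0.209,0],
    [0,0,0,0,0.366,-0.217,0]
  ]
}}

```text
t: 5.28
ee_pos: [578.8, 20.6, 150.9]
orientation: [-2.315, -2.124, 0.001]
ft_force: [-0.5, 0.9, -10.2]
width: 13.0
grasp_force: 30.0
```

Request:
{"name": "servo_tool", "arguments": {
  "rows": [
    [0,0,0,0,0.055,-0.002,0],
    [0,0,0,0,0.11,0.002,0],
    [0,0,0,0,0.164,0.011,0],
    [0,0,0,0,0.217,0.027,0],
    [0,0,0,0,0.267,0.048,0],
    [0,0,0,0,0.315,0.075,0],
    [0,0,0,0,0.36,0.107,0],
    [0,0,0,0,0.4,0.144,0],
    [0,0,0,0,0.405,0.15,0]
  ]
}}

```text
t: 6.4
ee_pos: [660.9, 13.5, 121.8]
orientation: [2.314, 2.123, 0.003]
ft_force: [-2.0, -1.5, 15.7]
width: 13.1
grasp_force: 30.0
```

Run:
```python
from h import *
o=ctrl.get_obs(); print(o["t"],o["ee_pos"],o["width"],o["grasp_force"],o["ft_force"])
c,s=np.cos(-.086),np.sin(-.086); d=o["ee_pos"]-np.array([507,27,107.5]); print("box dx,dy,dz",c*d[0]+s*d[1],-s*d[0]+c*d[1],d[2])
```

```text
6.4 [660.89626598  13.48774418 121.78677149] 13.063787997731284 30.002749264240265 [-2.02224054 -1.54881002 15.66750353]
box dx,dy,dz 154.48813036354676 -0.24354782603029967 14.286771487941053
```

Request:
{"name": "servo_tool", "arguments": {
  "rows": [
    [0,0,0,0,0,0,50],
    [0,0,0,0,0,0,50],
    [0,0,0,0,0,0,50],
    [0,0,0,0,0,0,50],
    [0,0,0,0,0,-0.2,50],
    [0,0,0,0,0,-0.4,50]
  ]
}}

```text
t: 7.15
ee_pos: [658.6, 13.7, 200.8]
orientation: [-2.314, -2.123, 0.002]
ft_force: [0.1, 0.5, -0.8]
width: 50.0
grasp_force: 0.0
```

Request:
{"name": "servo_tool", "arguments": {
  "rows": [
    [0,0,-0.1,0.25,-0.1,-0.05,87],
    [0,0,-0.2,0.5,-0.22,-0.05,87],
    [0,0,-0.3,0.75,-0.33,-0.05,87],
    [0,0,-0.4,0.95,-0.4,-0.05,87],
    [0,0,-0.5,0.95,-0.4,-0.05,87],
    [0,0,-0.6,0.95,-0.4,-0.05,87]
  ]
}}

```text
t: 7.9
ee_pos: [595.2, 210.8, 210.5]
orientation: [-1.151, -2.923, 0.0]
ft_force: [-0.6, 0.6, -0.1]
width: 86.5
grasp_force: 0.0
```

Run:
```python
from h import *
o=ctrl.get_obs(); print(o["t"],o["ee_pos"],o["width"],o["ft_force"])
print(rel([532,387.5,150],1.808)[0])
```

```text
7.9 [595.23298962 210.78578455 210.48980023] 86.54601031077631 [-0.60179689  0.62523131 -0.06272676]
[-1.000e-04 -1.000e-04 -6.583e-01  8.337e-01  4.309e-01  3.024e-01]
```

Request:
{"name": "servo_tool", "arguments": {
  "rows": [
    [0,0,-0.12,0.28,0.14,0,87],
    [0,0,-0.24,0.56,0.28,0,87],
    [0,0,-0.36,0.834,0.431,0,87],
    [0,0,-0.48,0.834,0.431,0,87],
    [0,0,-0.6,0.834,0.431,0,87],
    [0,0,-0.658,0.834,0.431,0,87],
    [0,0,-0.658,0.834,0.431,0,87]
  ]
}}

```text
t: 8.78
ee_pos: [533.4, 387.1, 210.4]
orientation: [0.36, -3.121, 0.0]
ft_force: [-0.4, 0.8, 0.4]
width: 86.5
grasp_force: 0.0
```

Run:
```python
from h import *
o=ctrl.get_obs(); print(o["t"],o["ee_pos"],o["qpos"])
im,d,ci=grab("wrist"); save(im,"w2.png"); np.savez("w2.npz",im=im,d=d,K=ci[0],R=ci[1],t=ci[2])
im,d,ci=grab("top"); np.savez("top2.npz",im=im,d=d,K=ci[0],R=ci[1],t=ci[2])
print(rel([532,387.5,4.5],1.808)[0])
K,Rm,t=ci
```

```text
8.775 [533.40954319 387.09548807 210.41568777] [ 6.09685514e-01  4.85910266e-01  1.55882027e+00  5.91998073e-05
  1.09718637e+00 -1.19064941e+00]
[-0.0000e+00 -1.0000e-04 -6.0000e-03  6.8000e-03  4.3000e-03  1.0299e+00]
```

View pics/w2.png

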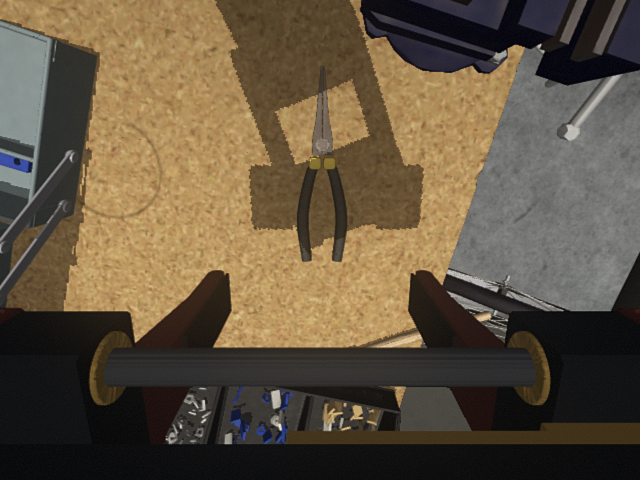

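The wrist view shows the pliers upright in the image: tip at (322,68), handle ends at (306,260) and (338,260), widest at row 220. The heading is therefore right. I'll refine the position with rays.

Run:
```python
from h import *
f=np.load("w2.npz"); ci=(f["K"],f["R"],f["t"])
P=ray(ci,[(322,67),(306,261),(338,261),(298,218),(347,218)],7)[:,:2]; mid=(P[1]+P[2])/2; u=P[0]-mid; L=np.linalg.norm(u); u/=L
c=(P[0]+mid)/2; g=c-43*u
print("len",L,"wide",np.linalg.norm(P[3]-P[4]),"wide mid",(P[3]+P[4])/2,"along",((P[3]+P[4])/2-c)@u,"u",u,"az",np.arctan2(u[0],-u[1])+np.pi,"grip",g,"centre",c)
C=cloud(ci,f["d"]); print([C[y,x].round(0) for x,y in((302,215),(343,215),(322,148))])
print(rel([*g,4.5],np.arctan2(u[0],-u[1])+np.pi)[0])
```

```text
len 190.44632706052838 wide 50.677296697239996 wide mid [539.04652862 392.15320095] along -48.247976093125196 u [-0.97310338 -0.23036886] az 1.8032530501664321 grip [534.05847257 390.44254488] centre [492.21502725 380.5366838 ]
[array([539., 371.,  15.]), array([530., 411.,  13.]), array([471., 375.,  11.])]
[-0.0000e+00 -1.0000e-04 -2.8000e-03 -6.5000e-03  1.6300e-02  1.0299e+00]
```

Request:
{"name": "servo_tool", "arguments": {
  "rows": [
    [0,0,0,-0.006,0.016,0.3,87],
    [0,0,0,-0.006,0.016,0.6,87],
    [0,0,0,-0.006,0.016,0.85,87],
    [0,0,0,-0.006,0.016,0.98,87],
    [0,0,0,-0.006,0.016,1.0,87]
  ]
}}

```text
t: 9.5
ee_pos: [532.8, 389.5, 8.4]
orientation: [0.358, -3.118, 0.003]
ft_force: [0.8, -0.2, 0.0]
width: 87.0
grasp_force: 0.0
```

Request:
{"name": "servo_tool", "arguments": {
  "rows": [
    [0,0,0,0,0,0.025,60],
    [0,0,0,0,0,0.025,30],
    [0,0,0,0,0,0.025,30],
    [0,0,0,0,0,0.025,30],
    [0,0,0,0,0,0.025,30],
    [0,0,0,0,0,0.025,30],
    [0,0,0,0,0,0.025,30]
  ]
}}

```text
t: 10.38
ee_pos: [534.5, 390.7, 6.4]
orientation: [-0.361, 3.12, 0.001]
ft_force: [-0.5, 0.1, 6.1]
width: 49.9
grasp_force: 30.1
```

Run:
```python
from h import *
o=ctrl.get_obs(); print(o["t"],o["ee_pos"],o["width"],o["grasp_force"],o["ft_force"])
```

```text
10.375 [534.52232654 390.74660393   6.38116609] 49.88286016302047 30.145392029553477 [-0.46203071  0.10580479  6.12469188]
```

Request:
{"name": "servo_tool", "arguments": {
  "rows": [
    [0,0,0,0,0,-0.1,30],
    [0,0,0,0,0,-0.3,30],
    [0,0,0,0,0,-0.5,30],
    [0,0,0,0,0,-0.7,30],
    [0,0,0,0,0,-0.85,30],
    [0,0,0,0,0,-0.85,30]
  ]
}}

```text
t: 11.12
ee_pos: [535.4, 391.5, 179.0]
orientation: [-0.36, 3.116, 0.004]
ft_force: [-0.4, 0.1, -2.0]
width: 50.3
grasp_force: 29.9
```

Run:
```python
from h import *
o=ctrl.get_obs(); print(o["t"],o["ee_pos"],o["width"],o["grasp_force"],o["ft_force"])
print(rel([470.9,-13.1,176],-.086)[0])
im,d,ci=grab("top"); C=cloud(ci,d); save(cv2.resize(im[130:280,230:380],None,fx=4,fy=4),"t3.png")
c,s=np.cos(-.086),np.sin(-.086); X=C[...,0]-506.5; Y=C[...,1]-27; bx=c*X+s*Y; by=-s*X+c*Y; z=C[...,2]
for nm,m in (("front rim",(z>50)&(z<68)&(abs(by)<80)&(bx<-50)&(bx>-110)),("part",(z>28)&(z<45)&(abs(by)<70)&(bx>10)&(bx<40)),
  ("ends+",(z>50)&(z<68)&(abs(bx+26)<30)&(by>90)&(by<140)),("ends-",(z>50)&(z<68)&(abs(bx+26)<30)&(by<-90)&(by>-140)),("floor",(abs(bx+26)<35)&(abs(by)<90))):
  print(nm,m.sum(),np.median(bx[m]),np.median(by[m]),np.median(z[m]))
```

```text
11.125 [535.36098365 391.4516115  178.9524159 ] 50.27960469687766 29.876762105268426 [-0.36735847  0.08617817 -2.01561502]
[ 4.3000e-03  1.1000e-03  1.2580e+00  7.7550e-01 -1.8959e+00  6.5000e-03]
front rim 161 -78.6039895074081 0.09608338443148945 60.73094309959368
part 153 24.923282588391654 0.9013611970821447 37.887113399505225
ends+ 57 -27.597005267737337 114.69399783304803 60.375144463155095
ends- 49 -27.589962028235767 -113.76779691926035 60.79489268777238
floor 2176 -26.30651901892204 -0.019604081868124568 3.321518210408895
```

View pics/t3.png

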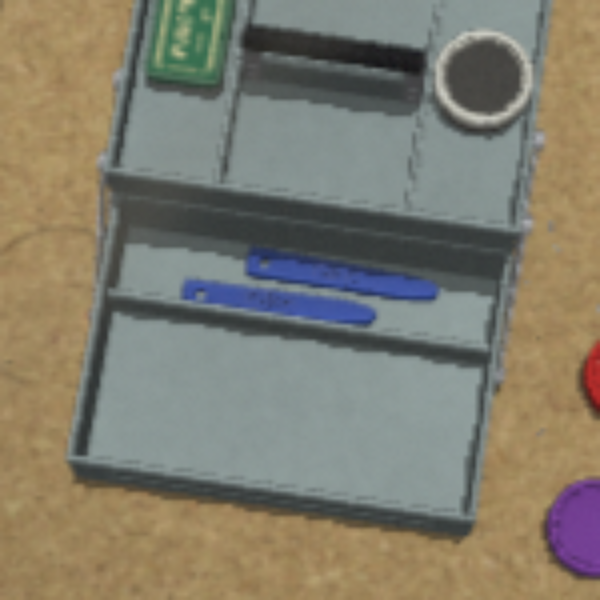

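The crop shows the tray back with both tins still in it and the front bay empty. The front rim, partition and end walls are where my box origin (506.5, 27) puts them.

Request:
{"name": "servo_tool", "arguments": {
  "rows": [
    [0,0,0.1,0.08,-0.2,0,30],
    [0,0,0.22,0.16,-0.42,0,30],
    [0,0,0.34,0.24,-0.65,0,30],
    [0,0,0.46,0.32,-0.85,0,30],
    [0,0,0.56,0.39,-0.95,0,30],
    [0,0,0.6,0.39,-0.95,0,30]
  ]
}}

```text
t: 11.92
ee_pos: [499.3, 185.4, 173.6]
orientation: [-1.039, -2.961, 0.005]
ft_force: [-0.2, 0.0, -1.7]
width: 50.2
grasp_force: 29.9
```

Run:
```python
from h import *
o=ctrl.get_obs(); print(o["t"],o["ee_pos"],o["width"],o["grasp_force"],o["ft_force"])
print(rel([470.9,-13.1,176],-.086)[0])
```

```text
11.925 [499.32052728 185.42622442 173.63493517] 50.23906482661471 29.877110027591698 [-0.24556364  0.00344164 -1.69800251]
[-3.200e-03 -1.000e-04  6.546e-01 -5.092e-01 -8.639e-01 -9.600e-03]
```

Request:
{"name": "servo_tool", "arguments": {
  "rows": [
    [0,0,0.11,-0.12,-0.21,-0.01,30],
    [0,0,0.22,-0.24,-0.42,-0.01,30],
    [0,0,0.34,-0.37,-0.63,-0.01,30],
    [0,0,0.46,-0.48,-0.81,-0.01,30],
    [0,0,0.57,-0.509,-0.864,-0.01,30],
    [0,0,0.655,-0.509,-0.864,-0.01,30],
    [0,0,0.655,-0.509,-0.864,-0.01,30]
  ]
}}

```text
t: 12.8
ee_pos: [472.8, -11.2, 176.2]
orientation: [-2.308, -2.128, 0.003]
ft_force: [-0.6, -0.2, -2.0]
width: 50.3
grasp_force: 29.9
```

Run:
```python
from h import *
o=ctrl.get_obs(); print(o["t"],o["ee_pos"],o["width"],o["grasp_force"],o["ft_force"])
print(rel([470.9,-13.1,12],-.086)[0])
im,d,ci=grab("top"); save(cv2.resize(im[130:310,210:400],None,fx=3,fy=3),"t4.png")
```

```text
12.8 [472.83148835 -11.18626547 176.22245115] 50.329124163338335 29.878057671594433 [-0.61595969 -0.15518536 -1.97749313]
[-1.900e-03  1.000e-04  3.400e-03 -1.030e-02 -6.600e-03  8.211e-01]
```

View pics/t4.png

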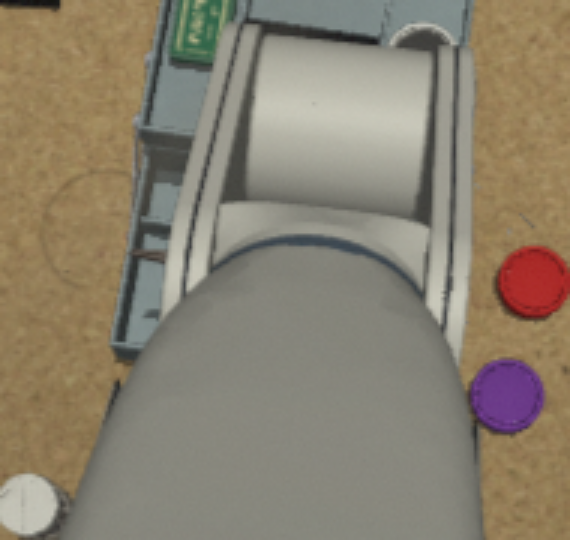

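Request:
{"name": "servo_tool", "arguments": {
  "rows": [
    [0,0,0.003,-0.01,-0.008,0.1,30],
    [0,0,0.003,-0.01,-0.008,0.25,30],
    [0,0,0.003,-0.01,-0.008,0.4,30],
    [0,0,0.003,-0.01,-0.008,0.5,30],
    [0,0,0.003,-0.01,-0.008,0.5,30]
  ]
}}

```text
t: 13.48
ee_pos: [470.7, -12.5, 75.9]
orientation: [-2.31, -2.125, 0.005]
ft_force: [-0.4, -0.4, -0.7]
width: 50.2
grasp_force: 29.9
```

Request:
{"name": "servo_tool", "arguments": {
  "rows": [
    [0,0,0,0,0,0.06,30],
    [0,0,0,0,0,0.12,30],
    [0,0,0,0,0,0.18,30],
    [0,0,0,0,0,0.24,30],
    [0,0,0,0,0,0.28,30],
    [0,0,0,0,0,0.31,30],
    [0,0,0,0,0,0.31,30]
  ]
}}

```text
t: 14.35
ee_pos: [472.0, -12.9, 15.1]
orientation: [-2.315, -2.123, 0.001]
ft_force: [0.7, -0.6, -1.6]
width: 50.4
grasp_force: 29.9
```

Run:
```python
from h import *
o=ctrl.get_obs(); print(o["t"],o["ee_pos"],o["width"],o["grasp_force"],o["ft_force"],o["moment"])
```

```text
14.35 [471.98520157 -12.85229373  15.14734294] 50.37507004939426 29.878028959210496 [ 0.69971361 -0.58881785 -1.62740334] [-0.15585435  0.05531919 -0.00803821]
```

Request:
{"name": "servo_tool", "arguments": {
  "rows": [
    [0,0,0,0,0,0.015,30],
    [0,0,0,0,0,0.028,30],
    [0,0,0,0,0,0.03,30],
    [0,0,0,0,0,0.03,30]
  ]
}}

```text
t: 14.85
ee_pos: [472.3, -12.9, 9.6]
orientation: [2.315, 2.124, 0.0]
ft_force: [-0.3, -0.2, -1.3]
width: 50.1
grasp_force: 29.9
```

Request:
{"name": "servo_tool", "arguments": {
  "rows": [
    [0,0,0,0,0,0,58],
    [0,0,0,0,0,0,58],
    [0,0,0,0,0,0,58],
    [0,0,0,0,0,-0.05,58],
    [0,0,0,0,0,-0.15,58],
    [0,0,0,0,0,-0.3,58],
    [0,0,0,0,0,-0.55,58],
    [0,0,0,0,0,-0.8,58],
    [0,0,0,0,0,-0.95,58],
    [0,0,0,0,0,-0.95,58]
  ]
}}

```text
t: 16.1
ee_pos: [473.8, -12.9, 202.4]
orientation: [2.312, 2.121, 0.006]
ft_force: [0.3, -0.2, -0.8]
width: 58.4
grasp_force: 0.0
```

Run:
```python
from h import *
o=ctrl.get_obs(); print(o["t"],o["ee_pos"],o["width"],o["grasp_force"],o["ft_force"])
im,d,ci=grab("wrist"); save(im,"w5.png")
C=cloud(ci,d);c,s=np.cos(-.086),np.sin(-.086); X=C[...,0]-506.5; Y=C[...,1]-27; bx=c*X+s*Y; by=-s*X+c*Y; z=C[...,2]
m=(bx>-74)&(bx<20)&(abs(by)<108)&(z>7)&(z<30); print(m.sum(),np.percentile(bx[m],[1,50,99]),np.percentile(by[m],[0.5,50,99.5]),np.percentile(z[m],[2,50,98]))
```

```text
16.1 [473.75477558 -12.93156088 202.37428984] 58.37559089861547 0.0 [ 0.27450237 -0.21033778 -0.82568709]
3657 [-55.82897705 -31.6391015   -7.78606872] [-92.5858829  -13.53815299  91.91726255] [10.88902054 14.62459343 17.59264191]
```

View pics/w5.png

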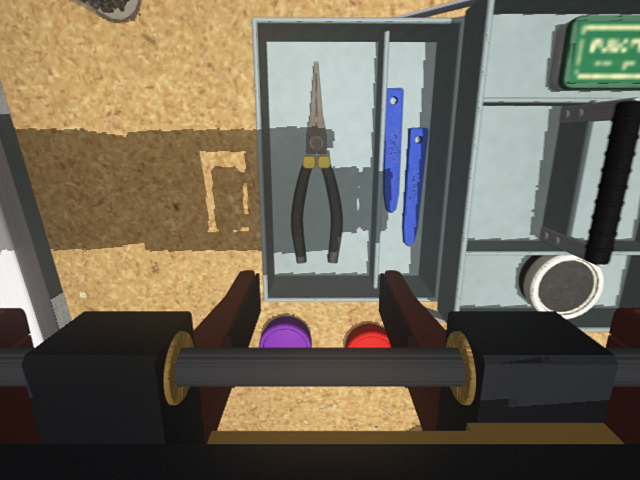

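The wrist view shows the pliers flat in the front bay, from (316,62) to (318,262). They are centred at box x -32, y 0, and the top surface is at about 17 mm, as it should be. Next I go back to the tray grip.

Run:
```python
from h import *
print(rel([660.5,13.5,202],-.086)[0])
```

```text
[ 1.800e-03 -1.000e-04  0.000e+00  2.119e-01  9.246e-01 -4.000e-03]
```

Request:
{"name": "servo_tool", "arguments": {
  "rows": [
    [0,0,0,0.06,0.25,0,60],
    [0,0,0,0.12,0.5,0,60],
    [0,0,0,0.18,0.75,0,60],
    [0,0,0,0.212,0.925,0,60],
    [0,0,0,0.212,0.925,0,60],
    [0,0,0,0.212,0.925,0,60]
  ]
}}

```text
t: 16.9
ee_pos: [658.4, 13.4, 197.7]
orientation: [-2.313, -2.122, 0.004]
ft_force: [0.2, 0.1, -1.2]
width: 60.2
grasp_force: 0.0
```

Run:
```python
from h import *
o=ctrl.get_obs(); print(o["t"],o["ee_pos"],o["width"])
print(rel([660.5,13.5,122],-.086)[0])
im,d,ci=grab("wrist"); C=cloud(ci,d); g=cv2.cvtColor(im,cv2.COLOR_RGB2HSV)[...,2]
x,y,z=C[...,0],C[...,1],C[...,2]
m=(g<60)&(z>130)&(z<155)&(abs(x-660)<30)&(abs(y-14)<55); P=C[m]; print(m.sum(),np.median(P,0))
```

```text
16.9 [658.36342743  13.42007922 197.6614268 ] 60.187851785086885
[-2.500e-03  3.000e-04  0.000e+00  1.500e-03  1.200e-02  3.783e-01]
3288 [659.81275859  19.22508644 145.53951227]
```

Request:
{"name": "servo_tool", "arguments": {
  "rows": [
    [0,0,0,0.0,0.011,0.2,60],
    [0,0,0,0.0,0.011,0.35,60],
    [0,0,0,0.0,0.011,0.378,60],
    [0,0,0,0.0,0.011,0.378,0],
    [0,0,0,0.0,0.011,0.378,0],
    [0,0,0,0.0,0.011,0.378,0],
    [0,0,0,0.0,0.011,0.378,0],
    [0,0,0,0.0,0.011,0.378,0],
    [0,0,0,0.0,0.011,0.378,0],
    [0,0,0,0.0,0.011,0.378,0]
  ]
}}

```text
t: 18.2
ee_pos: [660.9, 13.4, 124.1]
orientation: [-2.313, -2.122, 0.004]
ft_force: [-5.8, 0.7, 6.1]
width: 13.2
grasp_force: 30.0
```

Request:
{"name": "servo_tool", "arguments": {
  "rows": [
    [0,0,0,0,0,0,0],
    [0,0,0,0,0,0,0],
    [0,0,0,0,0,0,0]
  ]
}}

```text
t: 18.58
ee_pos: [660.9, 13.4, 124.1]
orientation: [-2.313, -2.122, 0.004]
ft_force: [-7.1, 0.8, 6.0]
width: 13.0
grasp_force: 30.0
```

Run:
```python
from h import *
o=ctrl.get_obs(); print(o["t"],o["ee_pos"],o["width"],o["grasp_force"],o["ft_force"])
for q0,qs in ((1.76,np.linspace(1.67,.95,9)),(.95,np.linspace(.85,.2,9)),(.2,[.15,.1,.05,.02,0])):
    for q in qs: print(round(q,2),(swing(q,q0)/200*[1,-1]).round(3))
```

```text
18.575 [660.85085395  13.43500941 124.09076445] 13.03809115227212 30.00093162059784 [-7.09635794  0.77690372  6.02953027]
1.67 [-0.033 -0.03 ]
1.58 [-0.069 -0.058]
1.49 [-0.107 -0.081]
1.4 [-0.147 -0.102]
1.31 [-0.189 -0.118]
1.22 [-0.232 -0.131]
1.13 [-0.276 -0.14 ]
1.04 [-0.321 -0.145]
0.95 [-0.366 -0.146]
0.85 [-0.05   0.004]
0.77 [-0.09   0.011]
0.69 [-0.129  0.02 ]
0.61 [-0.168  0.034]
0.52 [-0.205  0.05 ]
0.44 [-0.241  0.069]
0.36 [-0.275  0.091]
0.28 [-0.307  0.116]
0.2 [-0.337  0.143]
0.15 [-0.017  0.018]
0.1 [-0.034  0.037]
0.05 [-0.049  0.056]
0.02 [-0.058  0.068]
0 [-0.064  0.077]
```

Request:
{"name": "servo_tool", "arguments": {
  "rows": [
    [0,0,0,0,-0.012,-0.012,0],
    [0,0,0,0,-0.033,-0.03,0],
    [0,0,0,0,-0.069,-0.058,0],
    [0,0,0,0,-0.107,-0.081,0],
    [0,0,0,0,-0.147,-0.102,0],
    [0,0,0,0,-0.189,-0.118,0],
    [0,0,0,0,-0.232,-0.131,0],
    [0,0,0,0,-0.276,-0.14,0],
    [0,0,0,0,-0.321,-0.145,0],
    [0,0,0,0,-0.366,-0.146,0]
  ]
}}

```text
t: 19.82
ee_pos: [589.3, 19.7, 153.6]
orientation: [2.314, 2.123, 0.001]
ft_force: [1.1, 0.3, -5.0]
width: 13.5
grasp_force: 30.0
```

Request:
{"name": "servo_tool", "arguments": {
  "rows": [
    [0,0,0,0,-0.05,0.004,0],
    [0,0,0,0,-0.09,0.011,0],
    [0,0,0,0,-0.129,0.02,0],
    [0,0,0,0,-0.168,0.034,0],
    [0,0,0,0,-0.205,0.05,0],
    [0,0,0,0,-0.241,0.069,0],
    [0,0,0,0,-0.275,0.091,0],
    [0,0,0,0,-0.307,0.116,0],
    [0,0,0,0,-0.337,0.143,0]
  ]
}}

```text
t: 20.95
ee_pos: [519.2, 25.7, 123.6]
orientation: [-2.312, -2.121, 0.006]
ft_force: [-5.1, 2.7, -1.1]
width: 13.1
grasp_force: 30.0
```

Request:
{"name": "servo_tool", "arguments": {
  "rows": [
    [0,0,0,0,-0.017,0.018,0],
    [0,0,0,0,-0.034,0.037,0],
    [0,0,0,0,-0.049,0.056,0],
    [0,0,0,0,-0.058,0.068,0],
    [0,0,0,0,-0.064,0.077,0],
    [0,0,0,0,-0.064,0.077,0]
  ]
}}

```text
t: 21.7
ee_pos: [507.8, 26.7, 109.3]
orientation: [-2.313, -2.122, 0.003]
ft_force: [-6.3, 2.2, 9.1]
width: 13.1
grasp_force: 30.0
```

Run:
```python
from h import *
o=ctrl.get_obs(); print(o["t"],o["ee_pos"],o["width"],o["grasp_force"],o["ft_force"])
```

```text
21.7 [507.76519105  26.73529835 109.28301604] 13.069116755179481 30.00171571969986 [-6.25608872  2.15895701  9.05104491]
```

The tray sits at (507.8, 109.3) against the (507.7, 109.7) expected for fully down, so I release and retreat.

Request:
{"name": "servo_tool", "arguments": {
  "rows": [
    [0,0,0,0,0,0,50],
    [0,0,0,0,0,0,50],
    [0,0,0,0,0,0,50],
    [0,0,0,0,0,0,50],
    [0,0,0,0,0,0,50],
    [0,0,0,0,0,-0.1,50],
    [0,0,0,0,0,-0.3,50],
    [0,0,0,0,0,-0.5,50],
    [0,0,0,0,0,-0.6,50],
    [0,0,0,0,0,-0.6,50]
  ]
}}

```text
t: 22.95
ee_pos: [510.6, 26.5, 230.6]
orientation: [2.313, 2.122, 0.004]
ft_force: [-0.3, -0.3, 0.1]
width: 50.3
grasp_force: 0.0
```

Run:
```python
from h import *
o=ctrl.get_obs(); print(o["t"],o["ee_pos"],o["width"],o["grasp_force"],o["ft_force"])
im,d,ci=grab("wrist"); C=cloud(ci,d); g=cv2.cvtColor(im,cv2.COLOR_RGB2HSV)[...,2]
x,y,z=C[...,0],C[...,1],C[...,2]
m=(g<60)&(z>115)&(z<145)&(abs(x-506)<30)&(abs(y-27)<70); print(m.sum(),np.median(C[m],0))
im,d,ci=grab("scene"); save(cv2.resize(im[150:420,230:500],(540,540)),"s6.png")
```

```text
22.95 [510.5537542   26.49249807 230.56935575] 50.25904212736109 0.0 [-0.3126404  -0.26017815  0.11100596]
2266 [506.6508464   31.97497013 130.78570492]
```

View pics/s6.png

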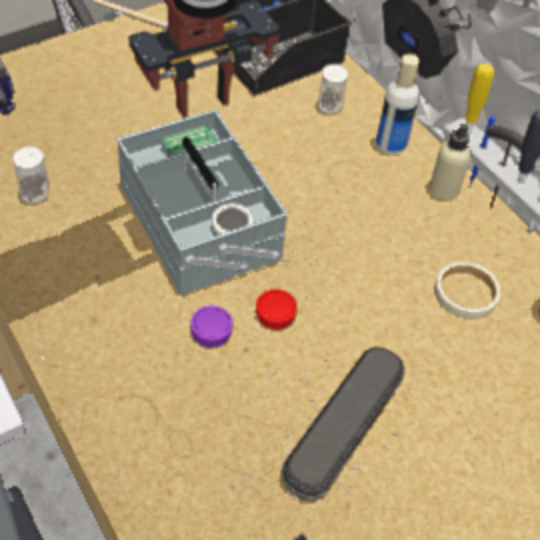

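The scene view shows the tray fully down, with the green tin (188,140) and the round tin (233,218) still in it. The case and jar have not moved, and the gripper is clear. The bar top is at 130.8, the same as at the start.

```bash
python3 -c "
from workcell import ctrl
print(ctrl.close_job())"
```

```text
the job is handed in; nothing more can be done
None
```

The job is handed in at about 23 s: the pliers lie flat in the front bay, the tray is fully down with both tins in it, and the other things on the bench were left where they were; no verdict was returned.

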